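# Set and clamp the column of a photo stand

### The arm

A 6-joint arm with a two-finger parallel gripper is mounted at the origin on a cart in front of the work surface, level with it; the furniture and walls round the work are solid. World frame = base frame: x ahead of the robot, y to its left, z up, the work surface at z = 0. Lengths are in m, angles in rad, forces in N, time in s.
With the tool pointing down it reaches from about 0.275 to 0.875 m from the base axis. Payload 12.5 kg.
Tool frame: the origin (TCP) lies on the centre line of the jaws, within the pads' length; the fingertips stand r.finger_overhang ahead of it and the grasp point (between the pads) lies 3 mm ahead of it (r.finger_overhang is the distance from the TCP to the fingertips, in m); z points along the fingers, y is the line along which they close (so a half turn about z gives the same grasp; the last joint's range is limited). The gripper opens to 85 mm and grips with 20 to 120 N. Pads are 22 mm wide; open, the fingers measure 114 mm over their backs; the gripper's body (76 mm by 85 mm) begins 54 mm behind the grasp point. The pads swing forward as they close: fully open they stand 13 mm farther back than shut.
Start: joints at [1.08, 0.351, 1.652, -0, 1.139, -0.085], TCP at [0.217, 0.505, 0.253] pointing down, gripper open.
Joint ranges: [-2.75, 2.75], [-0.79, 2.1], [0.01, 2.65], [-1.57, 4.71], [0.07, 3.14], [-2.87, 2.87]. Speed limits (rad/s): [2.22, 2.22, 2.79, 3.14, 3.14, 3.14].

### API

Orientations are given as a unit quaternion [x, y, z, w].
In Python, from cell import r, optics gives the robot as it stands. The module is installed in compiled form; this text tells all that it offers. Calls block until the motion is done:
- r.move_to(position, orientation): joint-space move of the TCP to a pose.
- r.move_linear(position, rot=None, vel=0.15): straight line of the TCP; rot=None keeps the orientation; vel is the mean speed in m/s.
- r.set_joints(angles): joint-space move.
- r.set_gripper(opening, squeeze=None): opening from 0.0 (shut) to 1.0 (fully open); squeeze is the grip in N (None keeps the last); returns when the fingers have stopped.
- r.sleep(seconds).
- r.inverse_kinematics(position, orientation): joint angles nearest the present ones, or None.
- optics.get_image(name): name is "scene" or "top"; returns a dict with "pixels" (384x512x3 uint8, red, green, blue), "depth" (384x512 float32, m along the optical axis (not along the pixel's ray), 0 where there is no reading), "fx", "fy", "cx", "cy" (pixels), "D" ([k1, k2, p1, p2, k3] as OpenCV has them; the pictures are not rectified), "camera_from_world" (4x4, takes a point from world to camera coordinates). Camera axes: x right, y down, z forward; pixel columns grow to the right and rows downward; lengths in m; the calibration is good to about 2 mm. A picture is of the moment at which its call begins.
A pose or a line that the arm cannot do raises r.PlanningError and nothing moves.
- r.hand_in(): hands the job in; it is judged then, once.
Readings, each from a call of its own:
- r.current_t(): time.
- r.current_q(): joint angles.
- r.current_qvel(): joint speeds.
- r.current_effort(): joint torques, N m.
- r.current_tool_pos(): TCP position.
- r.current_ee_rot(): TCP orientation.
- r.current_contact_force(): force on the tool from outside, world axes, zero at the start.
- r.current_torque(): the same for the moment, N m.
- r.current_opening(): opening from 0.0 (shut) to 1.0 (fully open).
- r.current_finger_force(): force on a finger pad.
Only numpy, scipy, OpenCV 4.12 (cv2) and the standard library are available. Lean on these libraries where they do the work, as an engineer would, in place of code of your own. Each camera call takes 0.05 s, during which the arm holds its last target. There are 200 camera calls.

### The job

Set the column of the photo stand to its marked height, so that the colour comparator can be photographed: pull the stow knob out until the column springs up, then push the knob fully home again. Grip the column above its red ring and press it down until the lower edge of the ring is level with the top of the collar, and while you hold it there slide the orange cam lever round to its closed stop, never letting go of the column. Finish still gripping the column at its mark with the lever closed, ready for me to screw on the phone arm, and leave the comparator and the things round about where they are.

Things in the scene. Friction and masses are not known exactly. Their poses are not given: they have to be found in the camera images.
- photo_stand: heavy photo stand, fixed. Origin: on the column's axis at the worktop; z up. Grey board 12 mm high, x -100 to +45 mm, y -47 to +123 mm in this frame. Black foot casting 62 mm high, x -55 to +24, y -25 to +25; the stow knob is on its front face (-x). Above it a round turret and collar, 30 mm radius at most, round the column
- collar_edge (a point): centre of the aluminium top edge of the collar (14 mm radius) out of which the column comes, 93 mm above the worktop; the red ring is read against this edge
- red_ring (a point): on the column's axis at the LOWER edge of the 4 mm high red ring on the column; the column is at its mark when this point is level with collar_edge. Grip above the ring, fingertips 4 to 12 mm above this point: then at the mark they still clear the collar and stand beside the lever's tab
- column_top (a point): centre of the column's flat top, 32 mm above the red ring's lower edge; a 6 mm brass stud stands 8 mm higher. The column is an upright round tube, 20 mm diameter, lifted by a spring; it turns freely about its axis
- column (a joint): height of the column (m): 0 stowed, held down by the stow catch, its top 4 mm above the collar, the ring hidden; 0.028 at the mark; 0.056 fully up. Once freed a spring lifts it with 3 to 7 N, damped, in about half a second; let go, it rises again unless the lever is closed, which clamps it
- stow_knob (a joint): travel of the stow knob (m): 0 home, 0.012 fully out. A ball detent drives it to the nearer end; it takes about 10 N to pull out and 5 N to push home. It catches the column only when that is stowed
- knob_grip (a point): where to take the stow knob, 76 mm in front of the column (stand's -x) and 48 mm above the worktop when home. Round black knob, 16 mm diameter, axis level along the stand's x; grip part 29 mm long (15 mm free each side of this point), a 24 mm rim at its front end. Pull along the stand's -x, push along +x
- cam_lever (a joint): angle of the orange cam lever about the column's axis (rad): 0 open stop, 0.9 closed stop, growing counter-clockwise seen from above; it starts between 0 and 0.3 and stays where it is left. It takes 0.1 to 0.2 N m. From about 0.55 on jaws clamp the column, which then resists turning with about 0.25 N m; a firm grip turns it on or slips round it
- lever_tab (a point): centre of the lever's tab, an upright fin 6 mm thick, 14.5 to 36.5 mm from the column's axis, up to 34 mm above collar_edge. From the axis it points along +60 degrees of the stand's frame (counter-clockwise from +x) when open, +112 closed. A finger gripping the column on the tab's clockwise side pushes it shut when the gripper turns counter-clockwise about the column
- comparator: white colour comparator block with pink squares, 96 x 32 x 22 mm, lying loose on the left part of the stand's board; origin: centre of its underside. Leave it alone
- sample_blue: white sample bottle with blue cap, 60 mm diameter, 114 mm high, at the back; origin: centre of its underside. Leave it alone
- sample_red: white sample bottle with red cap, 60 mm diameter, 114 mm high, at the back; origin: centre of its underside. Leave it alone
- reagent_yellow: small dropper bottle with yellow cap, 27 mm diameter, 58 mm high; origin: centre of its underside. Leave it alone
- reagent_green: small dropper bottle with green cap, 27 mm diameter, 58 mm high; origin: centre of its underside. Leave it alone
- tape_roll: roll of beige tape lying flat, 79 mm diameter, 19 mm high; origin: centre of its underside. Leave it alone

How it is judged:
By the outcome, as a careful person would: the job done as asked, in the order asked, and still so for the second after the job is handed in, while the arm keeps its last pose, push and grip.
It also fails if it takes over 51 s, if anything falls off the work surface, if the arm or the gripper's body presses on something with over 40 N, if the wrist force passes 120 N, or if a joint passes its speed limit or range.

## Working session

There is one attempt and no reset: what is moved stays moved. The work goes in short steps, each a Python script; the robot and the scene stay as the last script left them, time stands still between calls to the robot, and variables do not carry over. Pictures are saved under pics/ and viewed, at most 10 in all, crops included, and the job is handed in when it is done.

```bash
ls; mkdir -p pics
python3 - <<'E'
from cell import r, optics
import cv2,numpy as np
for n in("scene","top"):
    im=optics.get_image(n); np.savez(f"pics/{n}0.npz",**im)
    cv2.imwrite(f"pics/{n}0.png",cv2.resize(im["pixels"][:,:,::-1],(800,600)))
    T=np.array(im["camera_from_world"]); print(n,im["fx"],im["cx"],im["cy"],im["D"]); print(T.round(3).tolist(), (-T[:3,:3].T@T[:3,3]).round(3))
print(r.finger_overhang,r.current_t(),r.current_ee_rot(),r.current_tool_pos())
E
```

```text
pics
scene 356.0923172635494 255.11139375024214 187.03392478572079 [-0.04476641  0.          0.          0.          0.        ]
[[-0.999, -0.045, 0.005, 0.586], [-0.029, 0.553, -0.833, 0.156], [0.035, -0.832, -0.554, 0.772], [0.0, 0.0, 0.0, 1.0]] [0.563 0.582 0.555]
top 436.9105912002503 255.88866051236377 189.84753047617917 [-0.15973601  0.          0.          0.          0.        ]
[[0.004, -1.0, 0.002, -0.126], [-0.999, -0.005, -0.048, 0.585], [0.048, -0.001, -0.999, 1.123], [0.0, 0.0, 0.0, 1.0]] [ 0.531 -0.122  1.15 ]
0.022 0.1 [ 2.01497359e-01  9.79488933e-01 -4.75465826e-04 -1.33494601e-04] [0.21696044 0.50511636 0.25283871]
```

View pics/scene0.png

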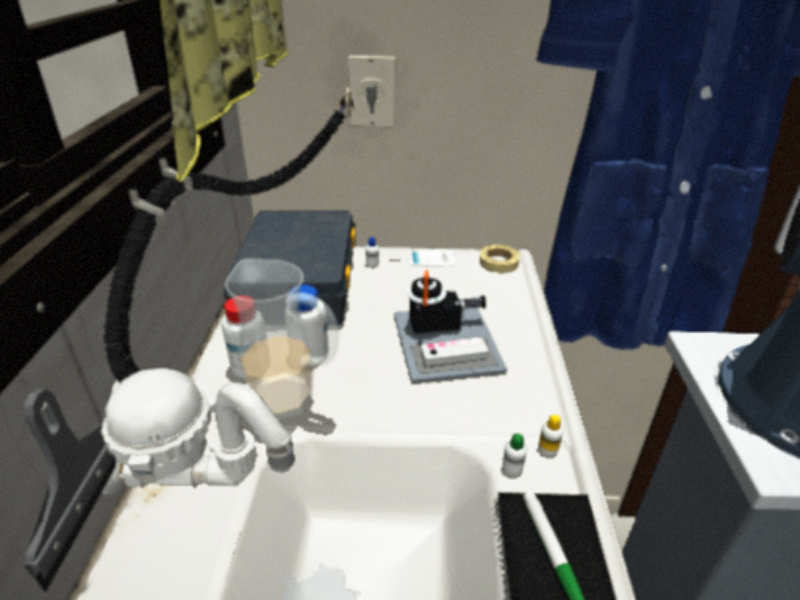

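View pics/top0.png

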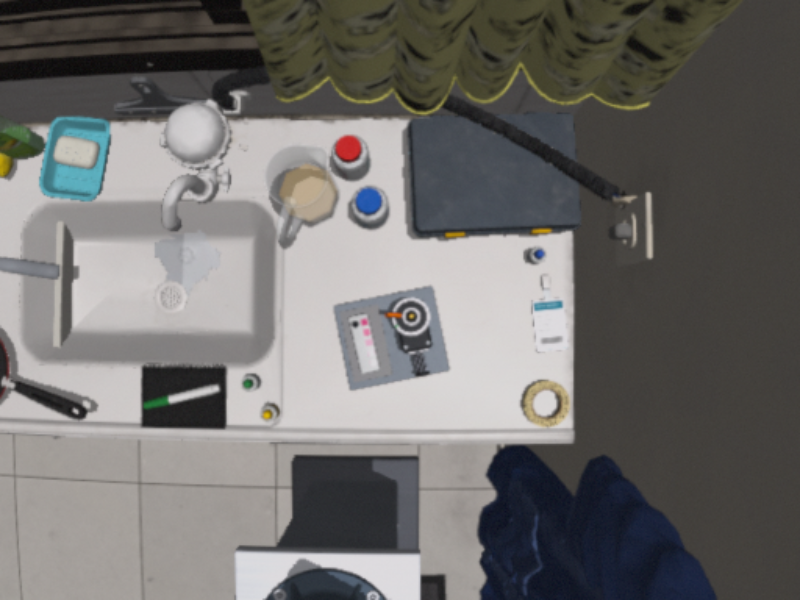

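The scene view shows the stand at about (435,330) of 800x600, with the orange lever up and the knob to the right. In the top view the column is at about (410,316), the knob at (419,365), the lever tab at (390,314) and the board's corners at about (334,302), (432,287), (448,371) and (350,389). So the stand is yawed about +10°. Next I'll measure these properly.

```bash
cat > h.py <<'E'
import numpy as np,cv2
def cam(im):
    K=np.array([[im["fx"],0,im["cx"]],[0,im["fy"],im["cy"]],[0,0,1.]],float)
    return K,np.array(im["D"],float),np.array(im["camera_from_world"],float)
def ray(im,uv):
    K,D,T=cam(im)
    p=cv2.undistortPoints(np.array(uv,float).reshape(-1,1,2),K,D).reshape(-1,2)
    d=np.c_[p,np.ones(len(p))]@T[:3,:3]
    return -T[:3,:3].T@T[:3,3],d
def onz(im,uv,z):
    c,d=ray(im,uv); return c+d*((z-c[2])/d[:,2])[:,None]
def proj(im,P):
    K,D,T=cam(im)
    return cv2.projectPoints(np.array(P,float).reshape(-1,1,3),cv2.Rodrigues(T[:3,:3])[0],T[:3,3],K,D)[0].reshape(-1,2)
E
python3 - <<'E'
import numpy as np,cv2
from h import *
im=dict(np.load("pics/top0.npz")); sc=dict(np.load("pics/scene0.npz"))
a=im["pixels"]; hsv=cv2.cvtColor(a,cv2.COLOR_RGB2HSV)
print("board px",hsv[225,238],hsv[190,265],"white",hsv[250,200])
roi=np.zeros(a.shape[:2],np.uint8); roi[175:260,205:295]=1
m=((hsv[:,:,2]<170)&(roi>0)).astype(np.uint8)
cnt=max(cv2.findContours(m,cv2.RETR_EXTERNAL,cv2.CHAIN_APPROX_NONE)[0],key=cv2.contourArea)
rect=cv2.minAreaRect(onz(im,cnt.reshape(-1,2),.012)[:,:2].astype(np.float32)); print("board",rect)
def blob(im,lo,hi,box):
    h=cv2.cvtColor(im["pixels"],cv2.COLOR_RGB2HSV); mk=cv2.inRange(h,lo,hi); z=np.zeros_like(mk); y0,y1,x0,x1=box; z[y0:y1,x0:x1]=mk[y0:y1,x0:x1]
    v,u=np.nonzero(z); return np.c_[u,v]
o=blob(im,(3,150,90),(16,255,255),(180,225,230,290)); print("orange",len(o),o.min(0),o.max(0),o.mean(0), onz(im,[o.mean(0)],.127))
D=im["depth"]
# depth cloud of stand
v,u=np.mgrid[185:245,235:290]; z=D[v,u]
K,Dd,T=cam(im); c,d=ray(im,np.c_[u.ravel(),v.ravel()]); P=c+d*z.ravel()[:,None]
P=P[z.ravel()>0]
for lo,hi in((.04,.056),(.056,.068),(.085,.1),(.1,.107),(.108,.14)):
    q=P[(P[:,2]>lo)&(P[:,2]<hi)]; print(lo,hi,len(q),q.mean(0).round(4) if len(q) else'',q[:,:2].min(0) if len(q) else '',q[:,:2].max(0) if len(q) else '')
t=cv2.resize(a[180:255,210:300,::-1],None,fx=6.6,fy=6.6,interpolation=cv2.INTER_CUBIC)
s=cv2.resize(sc["pixels"][165:245,245:325,::-1],None,fx=6.2,fy=6.2,interpolation=cv2.INTER_CUBIC)[:495]
hh=min(len(t),len(s)); out=np.hstack([t[:hh],s[:hh]]); cv2.imwrite("pics/c1.png",cv2.resize(out,(800,int(800*out.shape[0]/out.shape[1])))); print(out.shape)
E
```

```text
board px [144   6 221] [113  18 172] white [  0   5 209]
board ((0.517702579498291, -0.10780428349971771), (0.14653196930885315, 0.17140473425388336), 11.779568672180176)
orange 29 [247 200] [256 203] [251.86206897 201.17241379] [[ 0.55322328 -0.1140513   0.127     ]]
0.04 0.056 96 [ 0.4839 -0.1516  0.053 ] [ 0.45738335 -0.16953102] [ 0.56531359 -0.11126611]
0.056 0.068 263 [ 0.5071 -0.1494  0.0611] [ 0.45796925 -0.17159021] [ 0.57014583 -0.11379653]
0.085 0.1 297 [ 0.5526 -0.1392  0.0914] [ 0.53028124 -0.16273924] [ 0.57656374 -0.09947433]
0.1 0.107 11 [ 0.5506 -0.1404  0.1022] [ 0.54471949 -0.14542943] [ 0.55435705 -0.13339938]
0.108 0.14 26 [ 0.5537 -0.1147  0.127 ] [ 0.55126555 -0.12374547] [ 0.55601982 -0.10501806]
(495, 1090, 3)
```

View pics/c1.png

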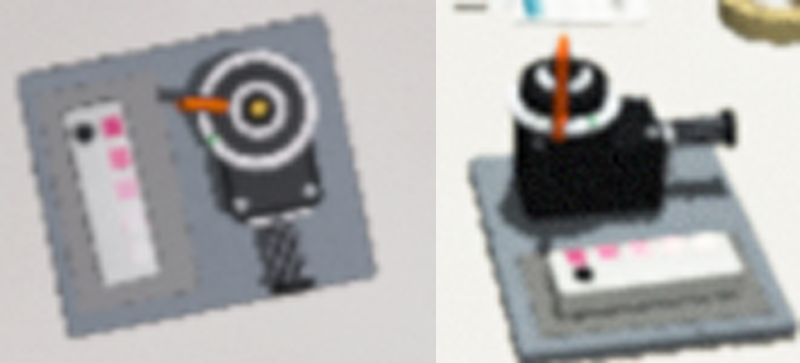

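The crop shows the stand clearly: stud at crop (259,107), lever tab from (180,102) to (228,107), and the knob running down to (285,285). Board size measures 146x171 mm against 145x170 mm. The column position from the board, about (0.552,-0.139), agrees with the collar depth. I'll cross-check against the scene view and plan the IK.

```bash
cat >> h.py <<'E'
from scipy.spatial.transform import Rotation as Ro
TH=np.deg2rad(11.78); C=np.array([.5521,-.1394])
def st(x,y,z): # stand frame (m) -> world
    c,s=np.cos(TH),np.sin(TH); return np.array([C[0]+c*x-s*y,C[1]+s*x+c*y,z])
def down(deg): # closing axis at deg in the stand frame, tool pointing down
    a=TH+np.deg2rad(deg); y=np.array([np.cos(a),np.sin(a),0]); z=np.array([0,0,-1.])
    return Ro.from_matrix(np.c_[np.cross(y,z),y,z]).as_quat()
E
python3 - <<'E'
from h import *
from cell import r
sc=dict(np.load("pics/scene0.npz"));im=dict(np.load("pics/top0.npz"))
h=cv2.cvtColor(sc["pixels"],cv2.COLOR_RGB2HSV)
m=cv2.inRange(h,(3,150,90),(16,255,255)); z=np.zeros_like(m); z[165:225,255:300]=m[165:225,255:300]
v,u=np.nonzero(z); print("orange scene",len(u),u.min(),u.max(),v.min(),v.max(),u.mean())
a=np.deg2rad(75.5); f=lambda q,z:st(q*np.cos(a),q*np.sin(a),z)
print("pred tab corners", proj(sc,[f(.0145,.127),f(.0365,.127),f(.0365,.098),f(.0145,.098)]).round(1).tolist())
b=((h[:,:,2]<75)*255).astype(np.uint8); 
print("knob rows",[(c,np.nonzero(b[180:206,c])[0][[0,-1]]+180 if b[180:206,c].any() else None) for c in range(293,314,2)])
print("pred knob grip, front end, top/bot of rim", proj(sc,[st(-.076,0,.048),st(-.091,0,.048),st(-.093,0,.060),st(-.093,0,.036)]).round(1).tolist())
print("top pred stud, knob rim", proj(im,[st(0,0,.105),st(-.091,0,.048),st(-.091,.012,.048),st(-.091,-.012,.048)]).round(1).tolist())
for d in (90,-90,0,180,20,60,200,240,-120):
  q=r.inverse_kinematics(st(-.076,0,.056),down(d)) if abs(d)==90 else r.inverse_kinematics(st(0,0,.15),down(d)); print(d,None if q is None else np.round(q,2))
E
```

```text
orange scene 55 271 273 174 195 272.05454545454546
pred tab corners [[272.6, 172.1], [272.1, 177.1], [271.7, 187.7], [272.2, 182.6]]
knob rows [(293, array([195, 205])), (295, array([197, 200])), (297, None), (299, array([192, 195])), (301, array([192, 195])), (303, array([193, 195])), (305, array([193, 195])), (307, array([193, 195])), (309, array([190, 196])), (311, None), (313, None)]
pred knob grip, front end, top/bot of rim [[301.6, 193.7], [307.4, 193.2], [308.6, 189.2], [307.8, 197.0]]
top pred stud, knob rim [[262.5, 201.9], [269.4, 237.8], [264.7, 238.7], [274.1, 236.8]]
90 [-0.41  0.57  1.91 -0.    0.66 -2.18]
-90 [-0.41  0.57  1.91 -0.    0.66  0.96]
0 [-0.33  0.51  1.69 -0.    0.94 -0.53]
180 [-0.33  0.51  1.69 -0.    0.94  2.61]
20 [-0.33  0.51  1.69 -0.    0.94 -0.88]
60 [-0.33  0.51  1.69 -0.    0.94 -1.58]
200 [-0.33  0.51  1.69 -0.    0.94  2.26]
240 [-0.33  0.51  1.69 -0.    0.94  1.56]
-120 [-0.33  0.51  1.69 -0.    0.94  1.56]
```

Run:
```python
from h import *
from cell import r,optics
def rep(s): print(s,round(r.current_t(),2),r.current_tool_pos().round(4) if hasattr(r.current_tool_pos(),'round') else r.current_tool_pos(),"F",np.round(r.current_contact_force(),1),"op",round(r.current_opening(),3),"ff",np.round(r.current_finger_force(),1))
r.set_gripper(0.55,50)
r.move_to(st(-.076,0,.16),down(-90)); rep("above")
r.move_linear(st(-.076,0,.056),vel=.1); rep("down")
r.set_gripper(0.0,50); rep("grip")
optics_im=optics.get_image("scene"); np.savez("pics/s1.npz",**optics_im)
cv2.imwrite("pics/s1.png",cv2.resize(optics_im["pixels"][120:230,230:350,::-1],(654,600),interpolation=cv2.INTER_CUBIC))
```

```text
above 3.1 [ 0.4779 -0.1544  0.1601] F [ 0.5 -0.6 -0.3] op 0.549 ff 0.0
down 4.29 [ 0.478  -0.1551  0.0565] F [ 0.2 -0.3 -0.3] op 0.551 ff 0.0
grip 4.68 [ 0.478  -0.1553  0.0565] F [-2.1 -3.7  6.5] op 0.172 ff 48.8
```

View pics/s1.png

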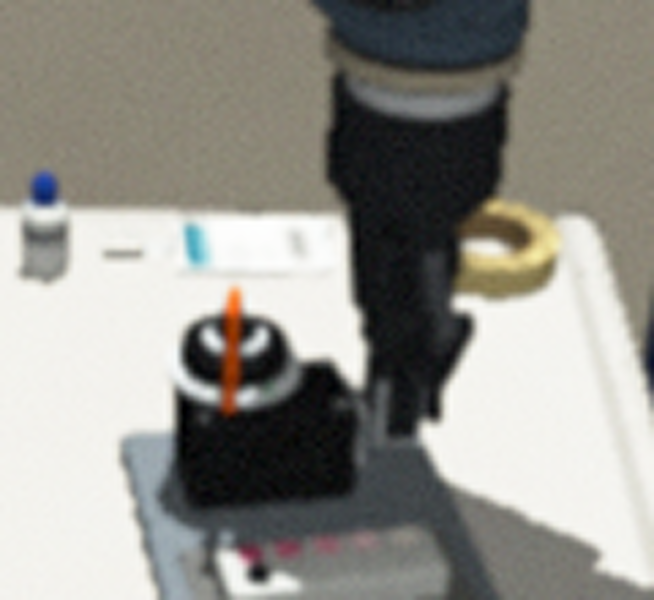

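The picture shows the fingers closed on the knob at crop (390,400), well clear of the column. An opening of 0.17 fits a 16 mm knob. Now I'll pull.

```bash
cat >> h.py <<'E'
def rep(r,s): print(s,round(r.current_t(),2),np.round(r.current_tool_pos(),4),"F",np.round(r.current_contact_force(),1),"T",np.round(r.current_torque(),2),"op",round(r.current_opening(),3),"ff",np.round(r.current_finger_force(),1))
def cs(r): # force along stand x
    return float(np.dot(r.current_contact_force()[:2],[np.cos(TH),np.sin(TH)]))
E
python3 - <<'E'
from h import *
from cell import r,optics
p0=np.array(r.current_tool_pos()); e=st(1,0,0)-st(0,0,0)
for d in (.003,.006,.009,.0115,.0125):
    r.move_linear(p0-e*d,vel=.03); print(d,round(cs(r),1),round(float((np.array(r.current_tool_pos())-p0)@e)*1e3,2))
r.sleep(.6); rep(r,"out")
im=optics.get_image("top"); np.savez("pics/t2.npz",**im); sc=optics.get_image("scene"); np.savez("pics/s2.npz",**sc)
cv2.imwrite("pics/s2.png",np.hstack([cv2.resize(sc["pixels"][150:230,240:320,::-1],(400,400),interpolation=cv2.INTER_CUBIC),cv2.resize(im["pixels"][175:255,215:295,::-1],(400,400),interpolation=cv2.INTER_CUBIC)]))
E
```

```text
0.003 3.0 -2.52
0.006 -2.5 -6.48
0.009 -4.2 -9.72
0.0115 -4.4 -12.08
0.0125 2.5 -12.19
out 6.58 [ 0.466  -0.1579  0.0565] F [ 5.8 -0.2 -3.8] T [-0.03 -0.86 -0.07] op 0.164 ff 49.7
```

View pics/s2.png

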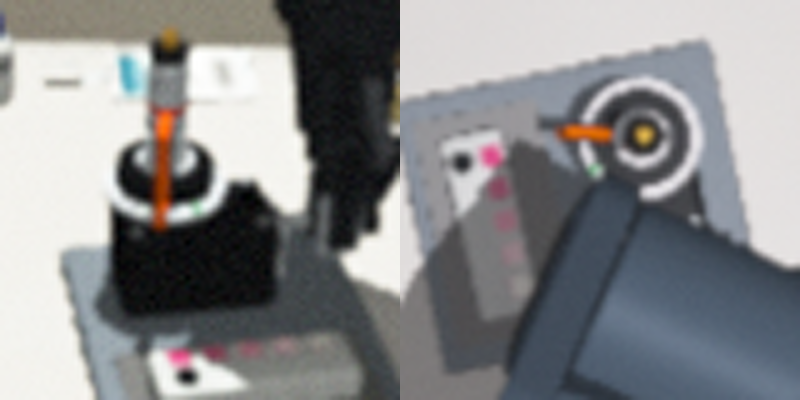

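The column has sprung up: the stud is at crop (172,40) and the red ring is beside the tab at (165,112). Now I'll push the knob home, release it and move to the column.

Run:
```python
from h import *
from cell import r,optics
p=np.array(r.current_tool_pos()); e=st(1,0,0)-st(0,0,0)
for d in (.004,.008,.0115,.0125,.0135,.0145):
    r.move_linear(p+e*d,vel=.03); f=cs(r); print(d,round(f,1),round(float((np.array(r.current_tool_pos())-p)@e)*1e3,2))
    if d>.012 and f<-12: break
r.sleep(.3); rep(r,"home")
r.set_gripper(0.55); rep(r,"rel")
q=np.array(r.current_tool_pos()); q[2]=.24; r.move_linear(q,vel=.2)
r.move_to(st(0,0,.24),down(0)); rep(r,"over")
sc=optics.get_image("scene"); np.savez("pics/s3.npz",**sc)
cv2.imwrite("pics/s3.png",cv2.resize(sc["pixels"][130:230,230:330,::-1],(600,600),interpolation=cv2.INTER_CUBIC))
```

```text
0.004 0.4 3.86
0.008 3.8 8.45
0.0115 5.8 12.19
0.0125 -2.0 12.3
0.0135 -8.5 12.41
0.0145 -15.2 12.5
home 8.57 [ 0.4782 -0.1552  0.0565] F [-13.2  -8.3  13.2] T [-1.39  2.13 -0.01] op 0.162 ff 51.5
rel 8.99 [ 0.4802 -0.1547  0.0563] F [-0.5 -0.4  0.1] T [-0.04 -0.   -0.01] op 0.55 ff 0.0
over 11.4 [ 0.5519 -0.1394  0.2396] F [ 0.1 -0.1 -0.2] T [0.06 0.   0.02] op 0.553 ff 0.0
```

View pics/s3.png

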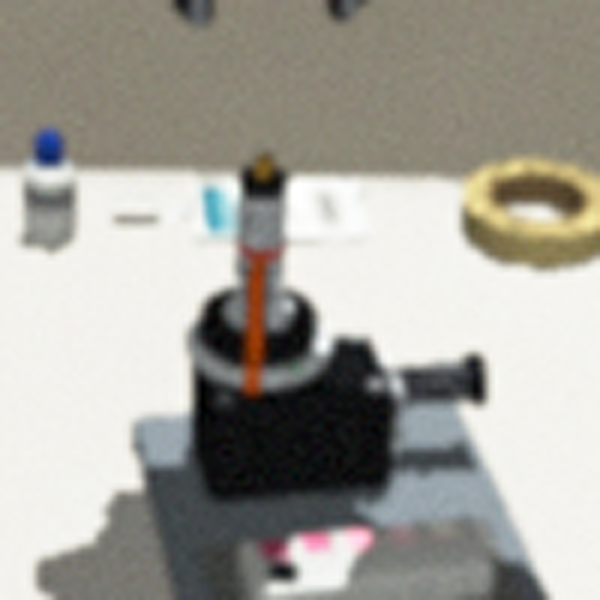

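The knob is back home at crop (440,380), the column is up and the jaws stand centred above it. Next I'll descend and grip above the ring.

Run:
```python
from h import *
from cell import r,optics
r.move_linear(st(0,0,.150),vel=.12)
r.set_gripper(.33); rep(r,"near")
r.set_gripper(0.0,60); r.sleep(.2); rep(r,"grip")
sc=optics.get_image("scene"); np.savez("pics/s4.npz",**sc)
cv2.imwrite("pics/s4.png",cv2.resize(sc["pixels"][140:210,240:310,::-1],(600,600),interpolation=cv2.INTER_CUBIC))
```

```text
near 12.68 [ 0.5522 -0.1394  0.1504] F [-0.3  0.4 -0.3] T [-0.    0.04  0.  ] op 0.33 ff 0.0
grip 13.12 [ 0.5519 -0.1394  0.15  ] F [-4.2 -0.3  3.5] T [-0.23  0.83  0.  ] op 0.213 ff 58.4
```

View pics/s4.png

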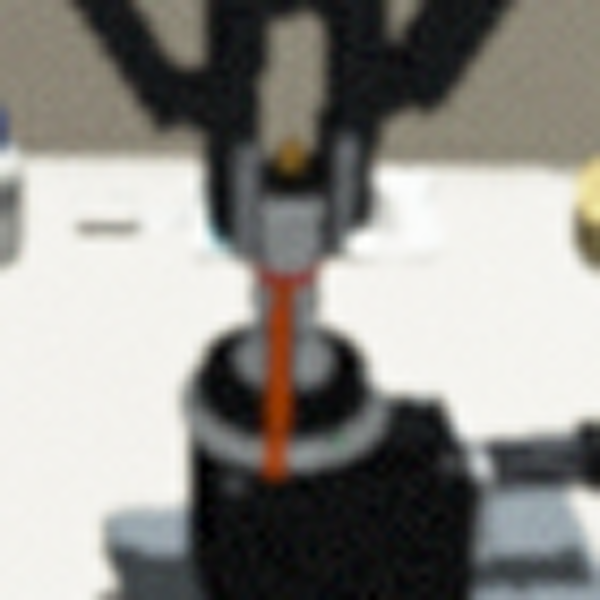

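The ring is just below the fingertips at crop (288,275) and the pads end about 2 to 3 mm above its top edge, which is inside the allowed 4–12 mm. I'll find the top stop by force and then press down 28 mm from it.

Run:
```python
from h import *
from cell import r,optics
b=st(0,0,.150)
def go(z,v=.02):
    q=b.copy(); q[2]=z; r.move_linear(q,vel=v); r.sleep(.1)
    return np.array(r.current_tool_pos())[2],np.array(r.current_contact_force())[2]
zs=None
for dz in (0,.0004,.0008,.0012,.0016,.002):
    z,f=go(.150+dz); print("up",dz,round(z*1e3,2),round(f,1))
    if f<-5: break
zs=z; c=.150
for c in (.1498,.149,.148,.144):
    z,f=go(c); print("dn",c,round((z-zs)*1e3,2),round(f,1))
z,f=go(zs-.028,.03); print(round((z-zs)*1e3,2),round(f,1))
np.savetxt("zs.txt",[zs]); rep(r,"pressed")
```

```text
up 0 149.92 3.1
up 0.0004 150.37 3.0
up 0.0008 150.55 -1.2
up 0.0012 150.68 -9.9
dn 0.1498 -0.15 1.9
dn 0.149 -0.87 2.1
dn 0.148 -1.84 3.1
dn 0.144 -5.86 3.8
-27.09 5.5
pressed 17.02 [ 0.5523 -0.1395  0.1236] F [-7.5 -0.3  5.5] T [-0.2   1.41 -0.04] op 0.209 ff 60.5
```

Run:
```python
from h import *
from cell import r,optics
b=st(0,0,.122); b[0]-=.001
b[2]=.12268-.00105; r.move_linear(b,vel=.02); r.sleep(.1); rep(r,"a")
b[2]+=.12254-np.array(r.current_tool_pos())[2]; r.move_linear(b,vel=.02); r.sleep(.1); rep(r,"b"); np.savetxt("cmd.txt",b)
sc=optics.get_image("scene"); np.savez("pics/s5.npz",**sc); s4=np.load("pics/s4.npz")["pixels"]
cv2.imwrite("pics/s5.png",cv2.resize(sc["pixels"][150:210,240:310,::-1],(700,600),interpolation=cv2.INTER_CUBIC))
print(proj(sc,[st(0,.014,.093),st(0,.010,.093),st(0,.01,.097),st(0,.01,.100)]).round(2).tolist())
```

```text
a 17.38 [ 0.5518 -0.1396  0.1228] F [-4.  -0.2  5.7] T [-0.09  0.91  0.01] op 0.211 ff 60.4
b 17.73 [ 0.5518 -0.1396  0.1225] F [-5.2 -1.1  4.8] T [-0.11  0.94 -0.01] op 0.212 ff 60.4
[[273.65, 184.23], [273.31, 183.32], [273.36, 181.91], [273.4, 180.85]]
```

View pics/s5.png

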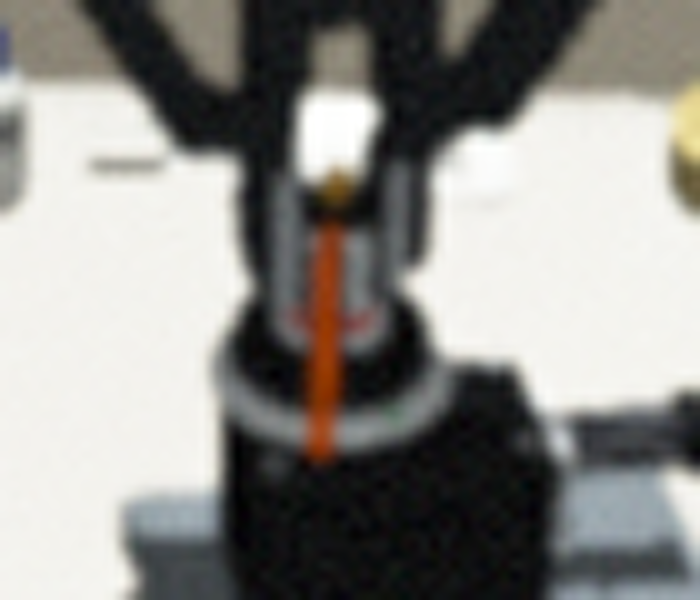

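The ring is at crop row ~320, image row ~182. The predicted ring at the mark spans rows 181.9–183.3, so it agrees to about 1 mm. Now I'll check the ring's shift to sub-pixel level, then turn the gripper to close the lever.

Run:
```python
from h import *
for n in("s3","s4","s5"):
    im=dict(np.load(f"pics/{n}.npz")); a=im["pixels"].astype(float)[160:195,266:282]
    w=np.clip(a[:,:,0]-np.maximum(a[:,:,1],a[:,:,2])-12,0,None); 
    w[(a[:,:,1]-a[:,:,2])>18]=0   # drop orange
    w[a[:,:,0]-a[:,:,1]>140]=0
    v,u=np.mgrid[160:195,266:282]; print(n,w.sum().round(),(u*w).sum()/w.sum(),(v*w).sum()/w.sum(), [proj(im,[st(0,.01,z)]).round(2)[0,1] for z in ((.123,) if n!="s5" else (.094,.095,.096))])
from cell import r,optics
b=np.loadtxt("cmd.txt")
for d in range(4,64,4):
    r.move_linear(b,rot=down(d),vel=.05)
    t=r.current_torque()[2]; p=np.array(r.current_tool_pos()); f=np.array(r.current_contact_force())
    print(d,round(r.current_t(),2),"Tz",round(t,2),"z",round(p[2]*1e3,2),"F",f.round(1))
    if abs(t)>.75: break
```

```text
s3 1165.0 272.3442060085837 178.94163090128757 [np.float64(172.55)]
s4 1226.0 272.231647634584 179.2569331158238 [np.float64(172.55)]
s5 920.0 272.20217391304345 183.17065217391306 [np.float64(182.97), np.float64(182.62), np.float64(182.27)]
4 18.02 Tz 0.05 z 122.53 F [-5.7 -0.6  4.9]
8 18.27 Tz -0.02 z 122.52 F [-5.  -1.2  4.7]
12 18.52 Tz -0.01 z 122.52 F [-4.8 -0.1  5.3]
16 18.77 Tz -0.01 z 122.54 F [-3.6 -0.8  4.9]
20 19.02 Tz -0.1 z 122.5 F [-1.7 -1.   6.5]
24 19.27 Tz -0.1 z 122.52 F [-1.2 -2.7  6.4]
28 19.52 Tz -0.23 z 122.57 F [ 2.5 -1.7  7.4]
32 19.77 Tz -0.17 z 122.57 F [-1.1 -6.2  8.5]
36 20.02 Tz -0.06 z 122.59 F [ 0.1 -5.1  7.5]
40 20.27 Tz -0.03 z 122.5 F [-2.  -3.6  9.2]
44 20.52 Tz -0.03 z 122.46 F [-1.6 -2.5  8. ]
48 20.77 Tz -0.11 z 122.46 F [-2.  -3.5  8.5]
52 21.02 Tz -0.13 z 122.43 F [-0.8 -3.2  8.1]
56 21.27 Tz -0.07 z 122.43 F [-0.1 -2.9  8.2]
60 21.52 Tz -0.18 z 122.45 F [ 0.2 -1.5  6.9]
```

Run:
```python
from h import *
from cell import r,optics
y=Ro.from_quat(r.current_ee_rot()).as_matrix()[:,1]; print("closing axis stand deg",np.rad2deg(np.arctan2(y[1],y[0])-TH)); rep(r,"now")
sc=optics.get_image("scene"); np.savez("pics/s6.npz",**sc); im=optics.get_image("top"); np.savez("pics/t6.npz",**im)
cv2.imwrite("pics/s6.png",np.hstack([cv2.resize(sc["pixels"][150:210,245:305,::-1],(400,400),interpolation=cv2.INTER_CUBIC),cv2.resize(im["pixels"][170:250,215:295,::-1],(400,400),interpolation=cv2.INTER_CUBIC)]))
def tab(deg): 
    a=np.deg2rad(deg); return [st(q*np.cos(a),q*np.sin(a),z) for q,z in((.0145,.127),(.0365,.127),(.0365,.1))]
for d in(75,95,105,112): print(d,proj(sc,tab(d)).round(1).tolist())
h=cv2.cvtColor(sc["pixels"],cv2.COLOR_RGB2HSV); m=cv2.inRange(h,(3,150,60),(16,255,255))[150:215,250:300]; v,u=np.nonzero(m); print(len(u),u.min()+250,u.max()+250,v.min()+150,v.max()+150)
for rr in range(v.min(),v.max()+1,3): print(rr+150,u[v==rr].mean()+250 if (v==rr).any() else None,(v==rr).sum())
```

```text
closing axis stand deg 59.794536604729416
now 21.52 [ 0.5522 -0.1397  0.1225] F [ 0.2 -1.5  6.9] T [-0.37  0.24 -0.18] op 0.215 ff 63.9
75 [[272.5, 172.1], [272.0, 177.1], [271.6, 187.0]]
95 [[274.7, 172.0], [277.5, 176.9], [277.1, 186.8]]
105 [[275.7, 171.8], [280.1, 176.4], [279.6, 186.3]]
112 [[276.4, 171.7], [281.8, 176.0], [281.2, 185.8]]
108 276 283 172 194
172 277.0 1
175 278.5 4
178 279.0 5
181 278.5 6
184 278.5 6
187 279.0 5
190 280.0 5
193 281.5 4
```

View pics/s6.png

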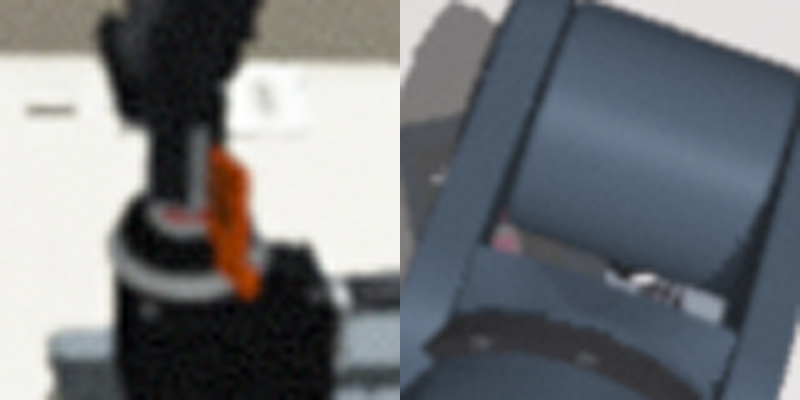

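The tab has swung to crop (235,220) in the scene view, which is about 105–112° in the stand frame, so it is near the closed stop. I'll keep turning until the stop is felt.

Run:
```python
from h import *
from cell import r,optics
b=np.loadtxt("cmd.txt")
for d in range(62,84,2):
    r.move_linear(b,rot=down(d),vel=.05); r.sleep(.1)
    t=r.current_torque()[2]; p=np.array(r.current_tool_pos()); f=np.array(r.current_contact_force())
    y=Ro.from_quat(r.current_ee_rot()).as_matrix()[:,1]
    print(d,round(np.rad2deg(np.arctan2(y[1],y[0])-TH),1),round(r.current_t(),2),"Tz",round(t,2),"z",round(p[2]*1e3,2),"F",f.round(1))
    if abs(t)>.7: break
sc=optics.get_image("scene"); np.savez("pics/s7.npz",**sc)
h=cv2.cvtColor(sc["pixels"],cv2.COLOR_RGB2HSV); m=cv2.inRange(h,(3,150,60),(16,255,255))[150:215,250:300]; v,u=np.nonzero(m); print(len(u),u.min()+250,u.max()+250)
for rr in range(v.min(),v.max()+1,3): print(rr+150,u[v==rr].mean()+250 if (v==rr).any() else None,(v==rr).sum())
```

```text
62 61.8 21.98 Tz -0.22 z 122.52 F [ 1.8 -0.8  6.4]
64 63.8 22.32 Tz -0.23 z 122.52 F [2.9 0.5 6.4]
66 65.8 22.68 Tz -0.26 z 122.61 F [6.1 2.  4.8]
68 67.8 23.02 Tz -0.36 z 122.63 F [6.8 2.6 3.4]
70 69.7 23.38 Tz -0.33 z 122.68 F [9.2 3.7 3.2]
72 71.7 23.73 Tz -0.5 z 122.7 F [8.5 5.3 3.5]
74 73.7 24.07 Tz -0.54 z 122.77 F [11.3  6.8  3. ]
76 75.7 24.43 Tz -0.58 z 122.78 F [13.7  8.7  2.4]
78 77.7 24.77 Tz -0.64 z 122.82 F [15.4 10.9  0.6]
80 79.7 25.12 Tz -0.65 z 122.85 F [17.  13.2 -0.6]
82 81.7 25.48 Tz -0.69 z 122.86 F [19.6 14.2 -0.3]
103 276 283
173 277.0 1
176 279.0 5
179 279.0 5
182 278.5 6
185 278.5 6
188 279.0 5
191 281.0 5
194 282.0 3
```

Run:
```python
from h import *
from cell import r,optics
b=np.loadtxt("cmd.txt")
for d in (78,74,70,66):
    r.move_linear(b,rot=down(d),vel=.05); r.sleep(.1); rep(r,d)
    if abs(r.current_torque()[2])<.1: break
sc=optics.get_image("scene"); np.savez("pics/s8.npz",**sc)
h=cv2.cvtColor(sc["pixels"],cv2.COLOR_RGB2HSV); m=cv2.inRange(h,(3,150,60),(16,255,255))[150:215,250:300]; v,u=np.nonzero(m); print(len(u),u.min()+250,u.max()+250)
for rr in range(v.min(),v.max()+1,3): print(rr+150,u[v==rr].mean()+250,(v==rr).sum())
cv2.imwrite("pics/s8.png",cv2.resize(sc["pixels"][150:210,245:305,::-1],(600,600),interpolation=cv2.INTER_CUBIC))
```

```text
78 25.88 [ 0.5547 -0.139   0.1232] F [15.2  6.   3.3] T [ 0.75 -1.91 -0.42] op 0.21 ff 71.0
74 26.23 [ 0.5541 -0.1394  0.123 ] F [9.8 3.3 4.9] T [ 0.31 -1.36 -0.54] op 0.209 ff 69.9
70 26.57 [ 0.5536 -0.1398  0.1229] F [6.9 0.6 5.5] T [ 0.02 -0.93 -0.26] op 0.208 ff 67.9
66 26.93 [ 0.5531 -0.14    0.1229] F [ 4.1 -1.9  7.1] T [-0.29 -0.44 -0.02] op 0.207 ff 66.7
104 276 283
173 277.5 2
176 279.0 5
179 279.0 5
182 278.5 6
185 278.5 6
188 279.0 5
191 281.0 5
194 282.0 3
```

View pics/s8.png

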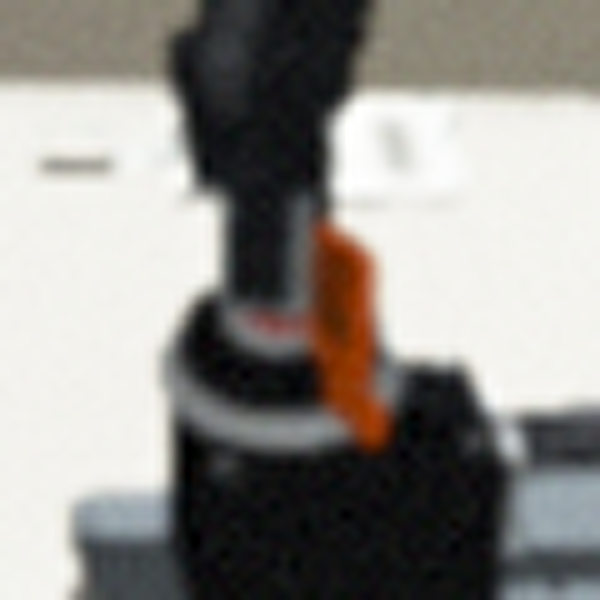

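The lever has stayed put at about 112°, its closed stop, even under 0.7 N m. The red ring at crop rows ~312–335 sits at the collar edge, and the grip is holding. Handing in.

```bash
python3 -c "
from cell import r
print(r.hand_in())"
```

```text
the job is handed in; nothing more can be done
None
```

I handed the job in at about 27 s: the stow knob is home, the column is gripped at its mark (within about 1 mm as far as the camera can tell), and the cam lever is at its closed stop; I did not re-measure the comparator and the other things at the end.

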